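# Open the gouge case by its twin push latches

## Task

Open the wooden gouge case on the carving bench: push down the two round brass buttons on its front ledge together, one fingertip on each, and keep both down while the sprung lid rises slowly by itself until it stops; then let go of the buttons and move clear. Do not touch the lid, and leave the mallet, stone, bottle and loose gouge where they are.

Things in the scene. Friction and masses are not known exactly. Their poses are not given: they have to be found in the camera images.
- case: Dark wooden case screwed to the bench (it cannot move), 220 mm deep (x), 260 mm wide (y), 60 mm high without the lid. Origin at the centre of its underside; its own -x side faces roughly towards the robot. The front 80 mm is a flat ledge (top 60 mm above the bench) that carries the two buttons; the 140 mm behind it is covered by the lid, 72 mm above the bench when shut (low carved relief on it reaches 75 mm).
- left_button_top (a point): Centre of the top face of the button on the case's +y side (local +y of the case): a round brass cap, 26 mm diameter, its top 14 mm above the ledge (74 mm above the bench) when up, in a dark collar of 36 mm diameter that stands 3 mm above the ledge. The centres of the two buttons are 60 mm apart on a line along the case's y; that line lies 46 mm in front of the lid's front edge.
- right_button_top (a point): The same for the identical button on the case's -y side.
- left_button (a joint): How far the left button is pushed down, m: 0 up, 0.008 fully down. A spring pushes it up with 1.5 N at the top and 5 N fully down. Its latch frees the lid beyond about 0.005; the lid only goes up when both latches are free at once.
- right_button (a joint): The same for the right button.
- lid (a joint): Opening angle of the lid, rad: 0 shut, 0.42 fully up against its stop. Hinged on its far (+x) edge, 140 mm from its front edge; driven by a spring and slowed by a damper, it takes about 1.5 to 3.5 s to rise once both latches are free, and then stays up by itself.
- lid_front (a point): Middle of the upper front edge of the lid; rises from 72 mm to about 128 mm above the bench as the lid opens.
- mallet: Loose round carver's mallet of wood standing on its head, grip upward, 205 mm tall, 84 mm across at most; origin at the centre of its foot
- oilstone: Loose grey sharpening stone lying flat, 140 x 50 x 25 mm (x, y, z); origin at the centre of its underside
- oil_bottle: Loose amber bottle of honing oil, standing, 56 mm diameter, 130 mm tall; origin at the centre of its foot
- gouge: Loose carving gouge lying in front of the case (on the robot's side), 204 mm long, 22 mm wide, 20 mm high; wooden handle toward its own -x, blade toward +x, origin on its underside near the ferrule

How it is judged (in metres and radians):
On the way, in this order (a step that is already met when the one before it is completed fails the run):
1. both buttons are pushed in together by the fingers, the lid still near shut (value of joint each of left_button, right_button above 0.0045 m and contact force between the fingers and left_button_c0 above 0.3 N and contact force between the fingers and right_button_c0 above 0.3 N and value of joint lid below 0.1 rad), for 0.1 s.
2. the lid has risen to its stop while both buttons are still held in by the fingers (value of joint each of left_button, right_button above 0.003 m and value of joint lid above 0.395 rad and contact force between the fingers and left_button_c0 above 0.3 N and contact force between the fingers and right_button_c0 above 0.3 N), for 0.1 s.
At the end, for the whole second after the job is handed in: The lid stands open at its stop (above 0.395 rad), both buttons have come back up (less than 1.5 mm in), and mallet, oilstone, bottle and loose gouge are within 15 mm of where they began (value of joint lid above 0.395 rad and value of joint each of left_button, right_button below 0.0015 m and distance of each of mallet, oilstone, oil_bottle, gouge from where it was at the start of the episode below 0.015 m); the robot touches nothing.
It fails at once if a button was let up while the lid was still rising (value of joint lid between 0.1 and 0.38 rad and value of joint any of left_button, right_button below 0.003 m).
It fails at once if the robot touched the lid instead of letting it rise by itself (contact force between any of the fingers, the arm and lid_c0 above 1 N).
It fails at once if a bystander was moved, lifted or carried (distance of any of mallet, oilstone, oil_bottle, gouge from where it was at the start of the episode above 0.03 m).
It also fails if it takes over 38 s, if anything falls off the work surface, if the arm or the gripper's body presses on something with over 40 N, if the wrist force passes 120 N, or if a joint passes its speed limit or range.

## Robot

A 6-joint arm with a two-finger parallel gripper is mounted at the origin on the work surface. World frame = base frame: x ahead of the robot, y to its left, z up, the work surface at z = 0. Lengths are in mm, angles in degrees, forces in N, time in s.
With the tool pointing down it reaches from about 350 to 875 mm from the base axis. Payload 4.2 kg.
Tool frame: the origin (TCP) lies midway between the tips of the shut fingers; the grasp point (between the pads) lies 19 mm behind it; z points along the fingers, y is the direction in which the jaws open and shut (so a half turn about z gives the same grasp; the last joint's range is limited). The gripper opens to 85 mm and grips with 20 to 120 N. Pads are 22 mm wide; open, the fingers measure 114 mm over their backs; the gripper's body (76 mm by 85 mm) begins 54 mm behind the grasp point. The pads swing forward as they close: fully open they stand 13 mm farther back than shut.
Start: joints at [-61.272, 22.042, 0.453, 0, -68.411, -14.817], TCP at [150.281, -606.642, 231.312] pointing down, gripper open.
Joint ranges: [-179.83, 179.83], [-69.29, 118.12], [-61.27, 80.66], [-181.25, 117.63], [-171.15, -9.14], [-177.46, 177.46]. Speed limits (degrees/s): [159.86, 159.86, 180, 180, 180, 180].

## Interface

Orientations are given as [roll, pitch, yaw] about the fixed x, y, z axes, in that order (R = Rz(yaw) Ry(pitch) Rx(roll)).
In Python, from cell import bot gives the robot as it stands. The module is installed in compiled form; this text tells all that it offers.
- The arm moves only by the tool move_arm, never from a script. Its argument "motion" is a list that holds one entry, the list of rows, each a list of 5 numbers: the closure, from 0 (fully open) to 1 (shut), then the shift along the world's x, y, z in mm, then the turn about the world's z in degrees. A call has 1 to 10 rows; each row shifts and turns the commanded pose from where the row before left it; what a row does not reach is not made up. A row lasts 1/8 s, in which the tool goes at most 62.5 mm and 10.7 degrees, less where a joint would pass 70% of its speed; a pose out of reach is approached as far as the arm can. A call with a gripper value outside its range is refused whole. The fingers move at their own pace and stop on an object; "squeeze" is the grip in N (left out, the last holds). Time passes only in rows, so rows that do not move let the fingers close. It gives the time, the measured TCP pose, the force and the opening at its end, in the units of the state.
- bot.observe(): the state, without advancing time (a new reading comes with each control period).
- bot.camera(name): name is "scene" or "top"; returns the picture (384x512x3 uint8, red, green, blue); there is no depth.
- bot.camera_model(name): a dict with "fx", "fy", "cx", "cy" (pixels), "R" (3x3) and "t" (3): a world point X has camera coordinates R X + t. Camera axes: x right, y down, z forward; pixel columns grow to the right and rows downward; lengths in mm; the calibration is good to about 2 mm. A picture is of the moment at which its call begins. camera_model takes no time and is no camera call.
- bot.close_job(): hands the job in, once; it reports no verdict.
Trained networks look in the newest picture that a camera, given by its name, has taken for a name from the list of things; names that differ only in an ending like _2 or _b are one class to them, and where a whole thing is asked for, a point or a joint stands for the part that bears it (a point fixed in the world has none). Each returns a list of dicts, best first, with "confidence" (0 to 1); they miss things now and then, are a little off and sometimes report something else, mostly with a low value. They report only what shows in the picture. A call takes as long as a camera call.
- bot.trace(camera, thing): "region" (384x512 bool, what is visible of it) and "bbox" ([left, top, right, bottom] in pixels, round what is visible of it).
The state is a dict: "clock": time; "joints": joint angles; "qvel": joint speeds; "joint_torque": joint torques, N m; "ee_pos": TCP position; "tcp_rot": TCP orientation; "force": force on the tool from outside, world axes, zero at the start; "ft_torque": the same for the moment, N m; "opening": opening from 0.0 (shut) to 1.0 (fully open).
Only numpy, scipy, OpenCV 4.12 (cv2) and the standard library are available. Lean on these libraries where they do the work, as an engineer would, in place of code of your own. Each camera call takes 0.05 s, during which the arm holds its last target.

## Working session

There is one attempt and no reset: what is moved stays moved. The work goes in short steps, Python scripts to look and compute and a tool call to move; the robot and the scene stay as the last step left them, time stands still between calls to the robot, and variables do not carry over. Pictures are saved under pics/ and viewed, and the job is handed in when it is done.

Besides the shell and the picture viewer there is one more tool, called after "Call:" as a command line: name --argument value ..., lists and objects as JSON in quotes. move_arm: Moves the arm, as the interface text tells. Its arguments: {"type":"object","properties":{"motion":{"type":"array","items":{"type":"array","items":{"type":"array","items":{"type":"number"}}}},"squeeze":{"type":"number"}},"required":["motion"]}

```bash
mkdir -p pics; ls; python3 - <<'E'
from cell import bot
import cv2
for n in("scene","top"):
    im=bot.camera(n); cv2.imwrite(f"pics/{n}0.png",im[:,:,::-1])
    for t in("left_button_top","right_button_top","case","gouge"):
        for d in bot.trace(n,t)[:3]: print(n,t,d["confidence"],d["bbox"])
    m=bot.camera_model(n); print(m)
s=bot.observe(); print(s)
E
```

```text
pics
scene left_button_top 0.56 [310.4, 196.0, 320.3, 206.2]
scene right_button_top 0.62 [285.0, 188.8, 294.4, 196.1]
scene right_button_top 0.21 [219.8, 198.3, 354.6, 288.0]
scene case 0.63 [215.8, 173.7, 362.5, 302.9]
scene case 0.31 [377.3, 173.6, 431.0, 240.0]
scene gouge 0.84 [268.2, 170.7, 353.6, 191.3]
{'fx': 404.5313089620844, 'fy': 404.5313089620844, 'cx': 252.42246836034988, 'cy': 196.42099158352136, 'R': array([[-0.38180813,  0.92420101,  0.00866264],
       [ 0.77409725,  0.32488971, -0.54334162],
       [-0.50497128, -0.20074653, -0.839467  ]]), 't': array([ 167.09883659, -419.48407774, 1259.4494632 ])}
top right_button_top 0.47 [232.2, 197.3, 240.6, 206.5]
top right_button_top 0.38 [299.3, 171.7, 321.7, 196.7]
top case 0.92 [167.0, 127.0, 275.5, 221.6]
top gouge 0.94 [185.7, 228.7, 264.4, 249.0]
{'fx': 348.55863199868907, 'fy': 348.55863199868907, 'cx': 250.68401594312985, 'cy': 187.72476849936527, 'R': array([[-0.02385558, -0.99964582, -0.01179605],
       [-0.99151947,  0.02516616, -0.12749824],
       [ 0.12774995,  0.00865447, -0.99176865]]), 't': array([ 97.49685749, 559.26749082, 868.75461697])}
{'clock': 0.5, 'joints': array([-6.12750549e+01,  2.20440013e+01,  4.49144905e-01, -2.74534936e-03,
       -6.84105084e+01, -1.48167825e+01]), 'qvel': array([-0.07052791, -0.10713373,  0.05036146, -0.07236611, -0.09584844,
       -0.00346179]), 'joint_torque': array([ 2.61635705e-04, -3.91693211e+01,  1.88441974e+01,  4.18704450e+00,
       -7.61459178e-04, -2.14597044e-06]), 'ee_pos': array([ 150.24942674, -606.62251217,  231.25664509]), 'tcp_rot': array([ 1.79994161e+02,  1.09584211e-03, -1.66092848e+02]), 'force': array([-0.11854218,  0.40160609,  0.19363835]), 'ft_torque': array([ 0.02498986, -0.03022806, -0.00729084]), 'opening': 0.997461260759947}
```

```bash
python3 - <<'E'
import cv2
a=cv2.imread("pics/scene0.png");b=cv2.imread("pics/top0.png")
cv2.imwrite("pics/s1.png",cv2.resize(a[150:330,190:450],(780,540),interpolation=2))
cv2.imwrite("pics/t1.png",cv2.resize(b[100:270,140:380],(800,567),interpolation=2))
E
```

```text
(no output)
```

View pics/s1.png

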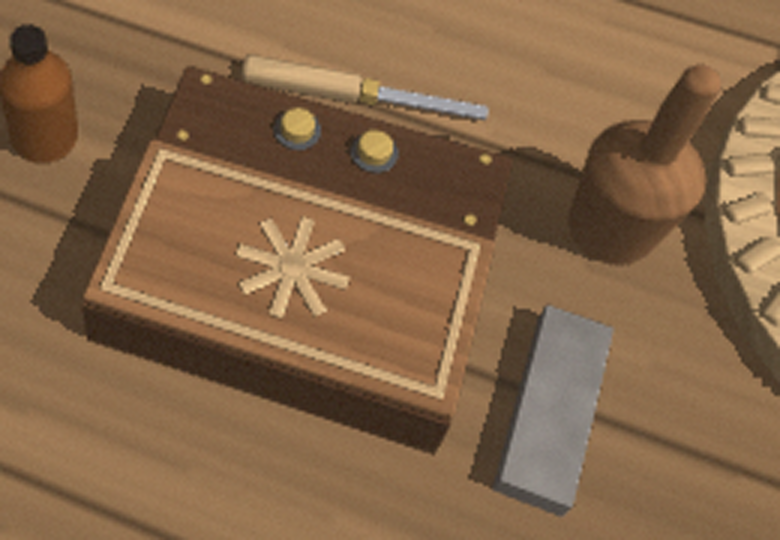

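View pics/t1.png

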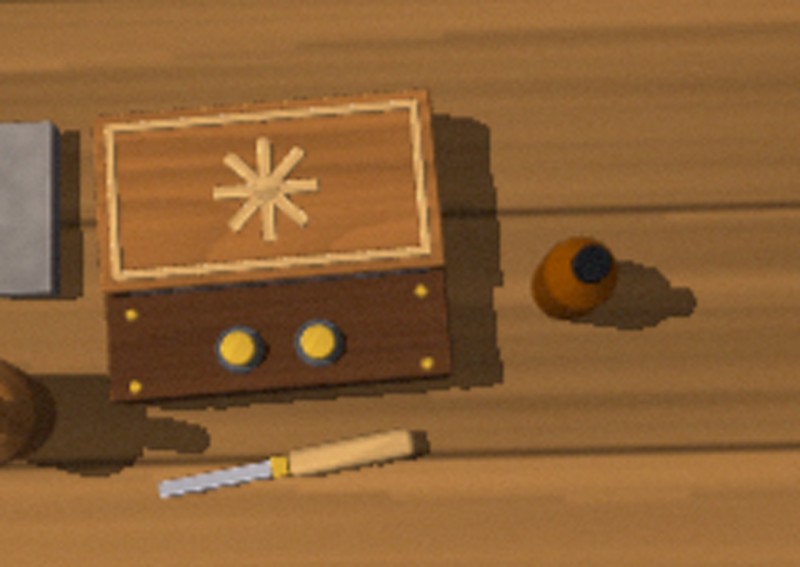

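View pics/top0.png

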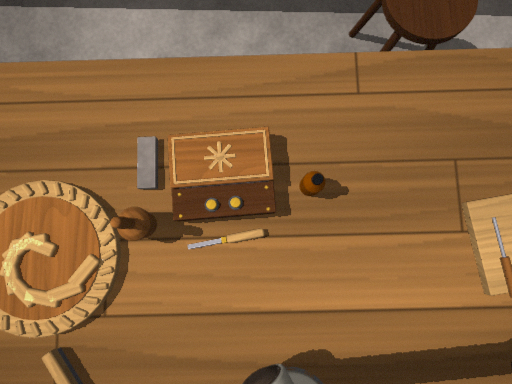

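The pictures agree. In the top view the caps are at about (211,204), which is left (+y), and (235,202), which is right. In the scene view they are at about (315,199) left and (289,192) right. The gouge lies in front of the case, the mallet to the left and the bottle to the right. Next I refine the cap centres and fit the poses.

```bash
cat > h.py <<'E'
import cv2,numpy as np
from cell import bot
def ray(n,uv,z):
    m=bot.camera_model(n);R=np.array(m["R"]);t=np.array(m["t"])
    d=R.T@np.array([(uv[0]-m["cx"])/m["fx"],(uv[1]-m["cy"])/m["fy"],1]);c=-R.T@t
    return c+d*(z-c[2])/d[2]
def proj(n,X):
    m=bot.camera_model(n);p=np.array(m["R"])@np.array(X)+m["t"]
    return np.array([m["fx"]*p[0]/p[2]+m["cx"],m["fy"]*p[1]/p[2]+m["cy"]])
E
python3 - <<'E'
from h import *
for n,c in(("top",[(211.4,204),(235.4,202.3)]),("scene",[(315,199),(289,192)])):
    im=cv2.imread(f"pics/{n}0.png");hsv=cv2.cvtColor(im,cv2.COLOR_BGR2HSV)
    print(n,[hsv[int(v),int(u)] for u,v in c])
    for u,v in c:
        u0,v0=int(u)-9,int(v)-9
        h=hsv[v0:v0+19,u0:u0+19].astype(int)
        m=((h[:,:,0]>18)&(h[:,:,0]<32)&(h[:,:,1]>100)&(h[:,:,2]>120))
        ys,xs=np.nonzero(m);p=(xs.mean()+u0,ys.mean()+v0)
        print(n,m.sum(),p,(xs.min()+u0,xs.max()+u0,ys.min()+v0,ys.max()+v0),ray(n,p,74),ray(n,p,70))
# lid front edge/ case corners in top (crop coords)
q=lambda a,b:(140+a*.3-.0,100+b*.3)
for nm,p,z in(("lidFL",q(107,293),72),("lidFR",q(443,267),72),("lidBL",q(95,117),72),("lidBR",q(430,90),72),("ledL",q(111,401),60),("ledR",q(449,376),60)):
    print(nm,ray("top",p,z).round(1))
for nm,p in(("blade",q(160,490)),("handle",q(412,440))): print(nm,ray("top",p,10).round(1))
for t in("mallet","oil_bottle"):
  d=bot.trace("top",t)[0];print(t,d["confidence"],d["bbox"])
E
```

```text
top [array([ 21, 198, 216], dtype=uint8), array([ 22, 203, 212], dtype=uint8)]
top 85 (np.float64(210.61176470588236), np.float64(203.85882352941178)) (np.int64(206), np.int64(215), np.int64(199), np.int64(209)) [518.89482157 183.55345254  74.        ] [519.234462   184.05427544  70.        ]
top 82 (np.float64(234.71951219512195), np.float64(201.79268292682926)) (np.int64(230), np.int64(239), np.int64(197), np.int64(207)) [522.539506   123.73763542  74.        ] [522.89609728 123.9602644   70.        ]
scene [array([ 21, 132, 206], dtype=uint8), array([ 20, 133, 209], dtype=uint8)]
scene 92 (np.float64(315.2173913043478), np.float64(198.31521739130434)) (np.int64(310), np.int64(320), np.int64(193), np.int64(204)) [521.75760695 184.67630876  74.        ] [519.09013215 184.4109832   70.        ]
scene 90 (np.float64(289.31111111111113), np.float64(190.92222222222222)) (np.int64(284), np.int64(294), np.int64(186), np.int64(196)) [525.43250388 125.0519965   74.        ] [522.78452726 124.47031778  70.        ]
lidFL [561.5 279.8  72. ]
lidFR [574.7  27.4  72. ]
lidBL [697.5 289.7  72. ]
lidBR [711.8  33.   72. ]
ledL [481.1 279.3  60. ]
ledR [493.7  24.9  60. ]
blade [412.4 251.9  10. ]
handle [446.7  52.8  10. ]
mallet 0.89 [108.7, 206.8, 156.0, 239.7]
oil_bottle 0.78 [298.0, 173.1, 322.8, 195.5]
```

Call:
move_arm --motion '[[[0.47,18,38,0,-0.5],[0.47,18,38,0,-0.5],[0.47,18,38,0,-0.5],[0.47,18,38,0,-0.5],[0.47,18,38,0,-0.5],[0.47,18,38,0,-0.5],[0.47,18,38,0,-0.5],[0.47,18,38,0,-0.5],[0.47,18,38,0,-0.5],[0.47,18,38,0,-0.5]]]'

```text
clock: 1.85
ee_pos: [330.7, -225.4, 231.7]
tcp_rot: [-180.0, 0.1, -171.1]
force: [-0.2, 0.8, 0.2]
opening: 0.531
```

Call:
move_arm --motion '[[[0.47,18,38,0,-0.5],[0.47,18,38,0,-0.5],[0.47,18,38,0,-0.5],[0.47,18,38,0,-0.5],[0.47,18,38,0,-0.5],[0.47,18,38,0,-0.5],[0.47,18,38,0,-0.5],[0.47,18,38,0,-0.5],[0.47,18,38,0,-0.5],[0.47,18,38,0,-0.5]]]'

```text
clock: 3.1
ee_pos: [510.8, 154.7, 231.5]
tcp_rot: [180.0, 0.0, -176.1]
force: [-0.2, -0.4, -0.6]
opening: 0.528
```

Call:
move_arm --motion '[[[0.47,2,-0.5,-25,-0.4],[0.47,2,0,-25,0],[0.47,2,0,-25,0],[0.47,0,0,-25,0],[0.47,0,0,0,0]]]'

```text
clock: 3.72
ee_pos: [515.2, 152.2, 129.7]
tcp_rot: [-179.9, -0.2, -176.5]
force: [-0.1, -1.1, 0.1]
opening: 0.529
```

```bash
python3 - <<'E'
from h import *
s=bot.observe();print(s["ee_pos"],s["tcp_rot"],s["opening"])
y=np.radians(s["tcp_rot"][2]);ax=np.array([np.sin(y),-np.cos(y),0])
for n,(u0,v0) in(("scene",(230,110)),("top",(150,120))):
    im=bot.camera(n)[:,:,::-1].copy()
    c=cv2.resize(im[v0:v0+150,u0:u0+200],(800,600),interpolation=2)
    cv2.imwrite(f"pics/{n}2raw.png",c)
    for sg in(1,-1):
        for e,col in((22.5,(0,0,255)),(37,(0,255,0))):
            p=(proj(n,s["ee_pos"]+sg*e*ax)-[u0,v0]+.5)*4
            cv2.circle(c,tuple(int(i) for i in p),4,col,-1)
    for X in([520,184,74],[523.5,124,74]):
        p=(proj(n,X)-[u0,v0]+.5)*4;cv2.circle(c,tuple(int(i) for i in p),4,(255,0,255),-1)
    cv2.imwrite(f"pics/{n}2.png",c)
E
```

```text
[515.1555858  152.18879133 129.66087725] [-179.88316528   -0.22991975 -176.50313739] 0.5294582594581098
```

View pics/scene2.png

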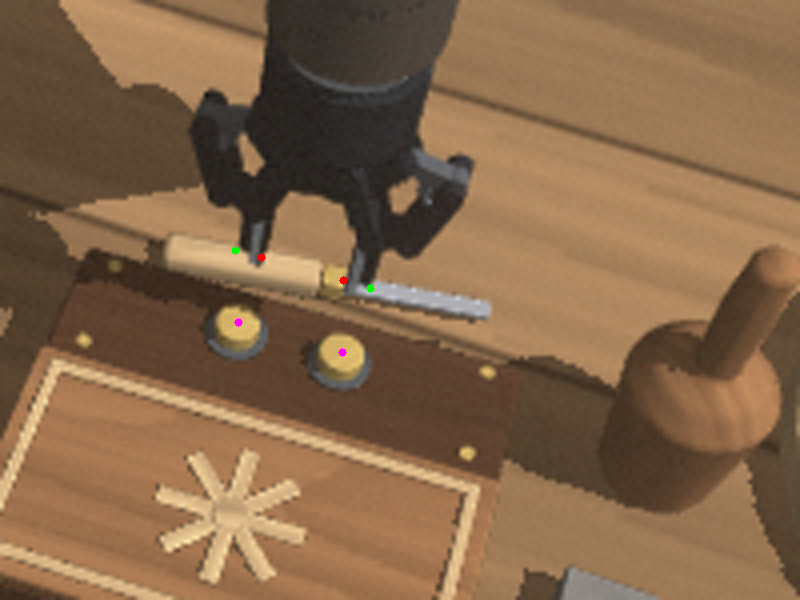

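View pics/top2.png

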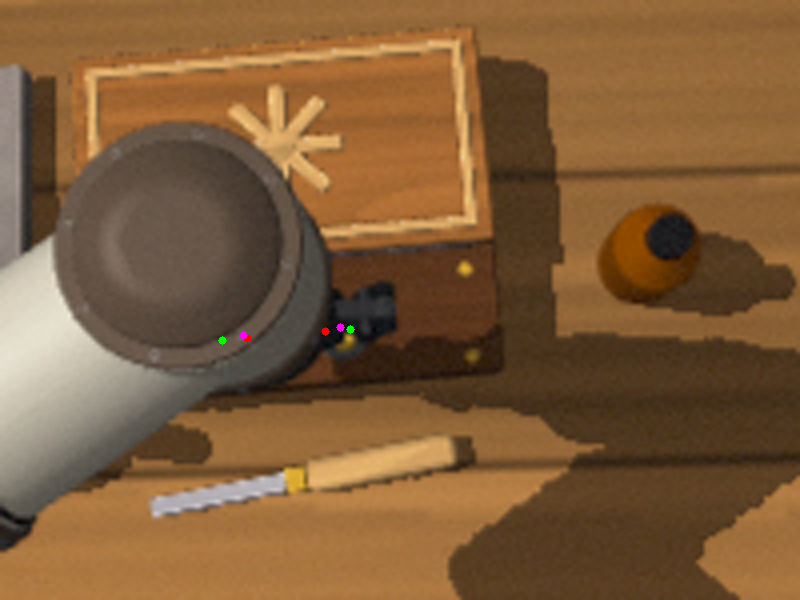

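The scene view shows the tips above the ledge at about (256,262) and (362,288) in the crop, with the caps at (238,322) and (342,352). The tip spacing looks about right. I'll zoom in to check it.

```bash
python3 - <<'E'
from h import *
c=cv2.imread("pics/scene2raw.png");c=c[180:330,210:410]
cv2.imwrite("pics/z.png",cv2.resize(c,(800,600),interpolation=cv2.INTER_NEAREST))
E
```

```text
(no output)
```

View pics/z.png

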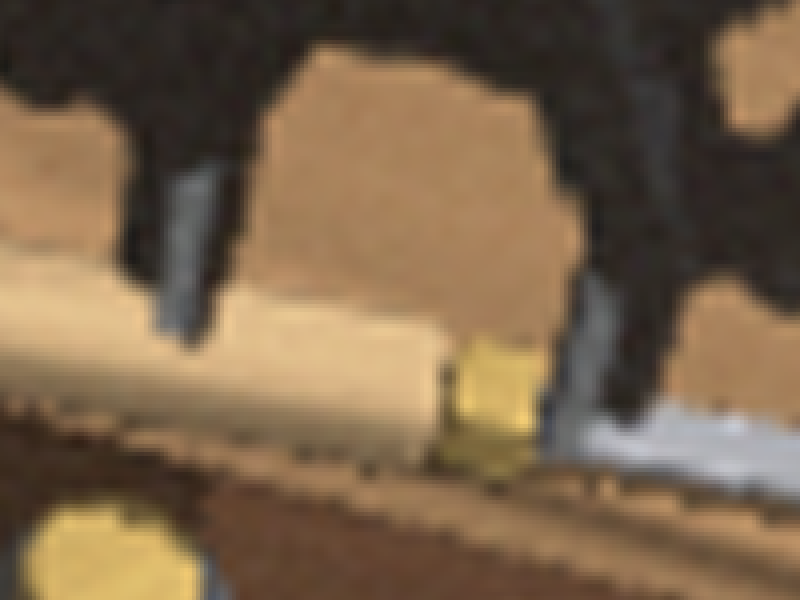

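The tip pads are about 8 mm thick, so the centres are about 53 mm apart now. I'll open slightly to closure 0.39, centre over the buttons and descend until just above the caps.

Call:
move_arm --motion '[[[0.39,2.5,1.8,-10,0],[0.39,0,0,-15,0],[0.39,0,0,-15,0],[0.39,0,0,-12,0],[0.39,0,0,0,0],[0.39,0,0,0,0]]]'

```text
clock: 4.58
ee_pos: [519.1, 154.8, 79.5]
tcp_rot: [180.0, 0.0, -176.5]
force: [-0.2, -0.0, 0.2]
opening: 0.614
```

```bash
python3 - <<'E'
from h import *
s=bot.observe();print(s["clock"],s["ee_pos"],s["tcp_rot"],s["opening"],s["force"])
n="scene";u0,v0=265,160
im=bot.camera(n)[:,:,::-1].copy()
cv2.imwrite("pics/s3.png",cv2.resize(im[v0:v0+60,u0:u0+80],(800,600),interpolation=2))
E
```

```text
4.575 [519.09139966 154.78656148  79.47087919] [ 1.79999282e+02  2.75765010e-02 -1.76474249e+02] 0.6136776531764738 [-0.21654566 -0.02182415  0.19466581]
```

View pics/s3.png

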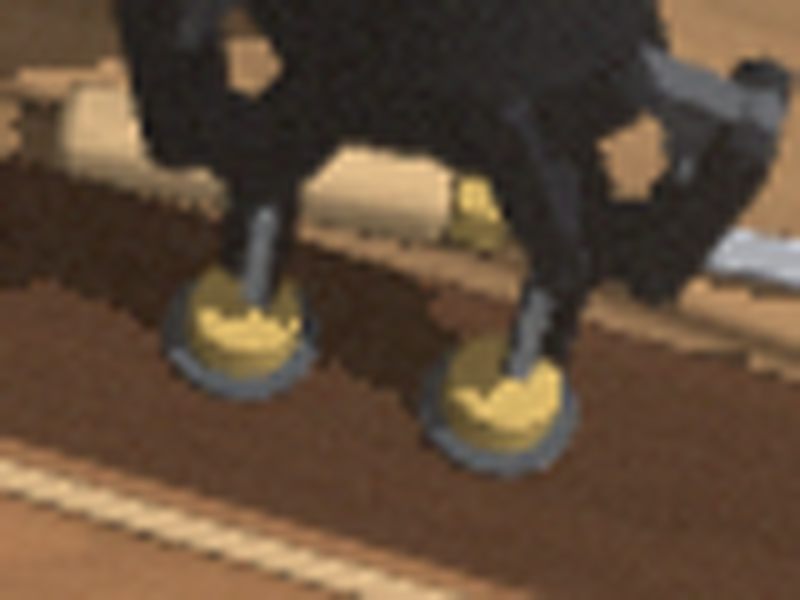

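The tips hang directly over both caps, at about (255,300) and (525,370) in the crop. I'll descend to contact.

Call:
move_arm --motion '[[[0.39,0,-0.8,-5,0],[0.39,0,0,-3,0],[0.39,0,0,-2,0],[0.39,0,0,0,0]]]'

```text
clock: 5.12
ee_pos: [518.7, 153.8, 69.5]
tcp_rot: [-180.0, -0.0, -176.5]
force: [-0.6, -0.3, 2.9]
opening: 0.613
```

Call:
move_arm --motion '[[[0.39,0,0,-4,0],[0.39,0,0,-4,0],[0.39,0,0,0,0]]]'

```text
clock: 5.5
ee_pos: [518.8, 153.8, 62.7]
tcp_rot: [-180.0, 0.0, -176.5]
force: [-3.3, -0.5, 9.9]
opening: 0.608
```

Call:
move_arm --motion '[[[0.39,0,0,-0.8,0],[0.39,0,0,0,0],[0.39,0,0,0,0],[0.39,0,0,0,0]]]'

```text
clock: 6.0
ee_pos: [518.8, 153.8, 62.6]
tcp_rot: [-180.0, 0.0, -176.4]
force: [-6.3, -0.6, 14.0]
opening: 0.612
```

```bash
python3 - <<'E'
from h import *
s=bot.observe();print(s["clock"],s["ee_pos"],s["opening"],s["force"])
im=bot.camera("scene")[:,:,::-1].copy()
cv2.imwrite("pics/s4.png",cv2.resize(im[140:290,200:400],(800,600),interpolation=2))
E
```

```text
6.0 [518.7810073  153.81112033  62.58505185] 0.6115274697082825 [-6.30321356 -0.64778869 13.97553941]
```

View pics/s4.png

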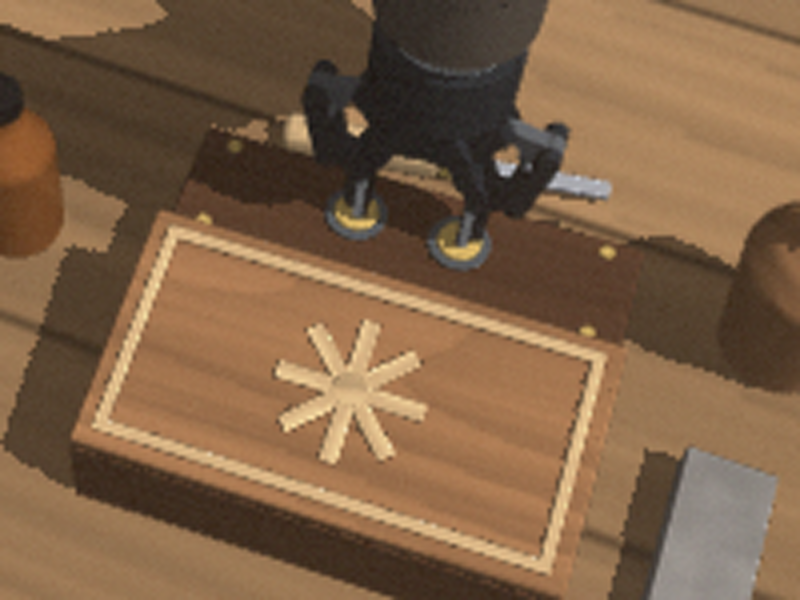

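Both caps are down in their collars and the lid is just starting to rise. I'll hold here.

Call:
move_arm --motion '[[[0.39,0,0,0,0],[0.39,0,0,0,0],[0.39,0,0,0,0],[0.39,0,0,0,0],[0.39,0,0,0,0],[0.39,0,0,0,0],[0.39,0,0,0,0],[0.39,0,0,0,0],[0.39,0,0,0,0],[0.39,0,0,0,0]]]'

```text
clock: 7.3
ee_pos: [518.8, 153.8, 62.6]
tcp_rot: [-180.0, 0.0, -176.4]
force: [-5.5, 0.1, 14.9]
opening: 0.611
```

```bash
python3 - <<'E'
from h import *
s=bot.observe();print(s["clock"],s["ee_pos"],s["opening"],s["force"])
im=bot.camera("scene")[:,:,::-1].copy()
cv2.imwrite("pics/s5.png",cv2.resize(im[140:290,200:400],(800,600),interpolation=2))
E
```

```text
7.3 [518.78139682 153.78809397  62.60056447] 0.6113224222669529 [-5.52063731  0.14280982 14.92062689]
```

View pics/s5.png

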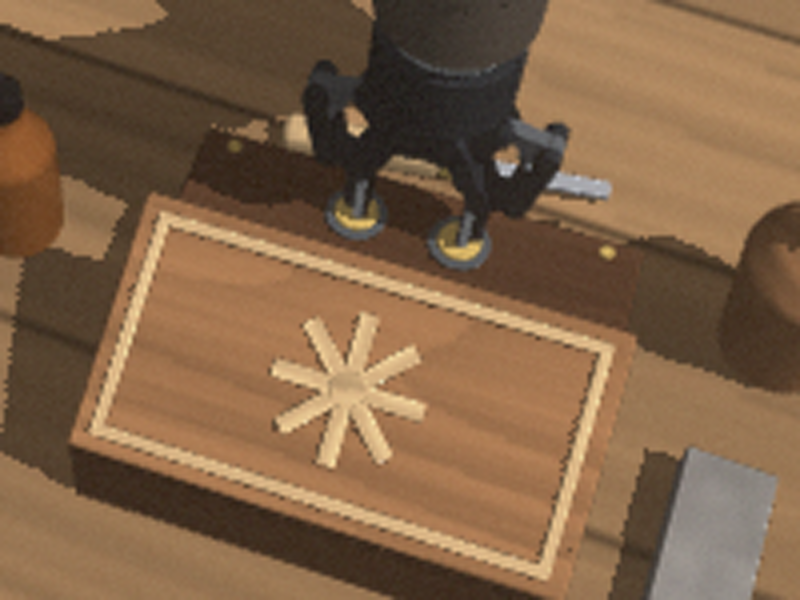

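The lid is rising and its front edge has moved up. I'll keep holding.

Call:
move_arm --motion '[[[0.39,0,0,0,0],[0.39,0,0,0,0],[0.39,0,0,0,0],[0.39,0,0,0,0],[0.39,0,0,0,0],[0.39,0,0,0,0],[0.39,0,0,0,0],[0.39,0,0,0,0],[0.39,0,0,0,0],[0.39,0,0,0,0]]]'

```text
clock: 8.6
ee_pos: [518.8, 153.8, 62.6]
tcp_rot: [-180.0, 0.0, -176.4]
force: [-5.8, -1.2, 14.3]
opening: 0.61
```

Call:
move_arm --motion '[[[0.39,0,0,0,0],[0.39,0,0,0,0],[0.39,0,0,0,0],[0.39,0,0,0,0],[0.39,0,0,0,0],[0.39,0,0,0,0],[0.39,0,0,0,0],[0.39,0,0,0,0],[0.39,0,0,0,0],[0.39,0,0,0,0]]]'

```text
clock: 9.85
ee_pos: [518.8, 153.8, 62.6]
tcp_rot: [-180.0, 0.0, -176.4]
force: [-5.3, -0.6, 14.4]
opening: 0.606
```

```bash
python3 - <<'E'
from h import *
s=bot.observe();print(s["clock"],s["ee_pos"],s["opening"],s["force"])
im=bot.camera("scene")[:,:,::-1].copy()
np.save("a.npy",im)
c=cv2.resize(im[140:290,200:400],(800,600),interpolation=2)
# predicted lid top front corners at angle
d=np.array([np.cos(np.radians(3.3)),np.sin(np.radians(3.3)),0]);e=np.array([-d[1],d[0],0])
B=np.array([521.8,154,0])
for a,col in((0.42,(0,0,255)),(.36,(255,0,0))):
  for sg in(-130,130):
    X=B+d*(46+140-140*np.cos(a)-12*np.sin(a)*0)+e*sg+[0,0,72+140*np.sin(a)]
    p=(proj("scene",X)-[200,140]+.5)*4;cv2.circle(c,tuple(int(i) for i in p),3,col,-1)
cv2.imwrite("pics/s6.png",c)
E
```

```text
9.85 [518.78301734 153.82014708  62.58815093] 0.6060399592424838 [-5.34562599 -0.63489308 14.37023297]
```

View pics/s6.png

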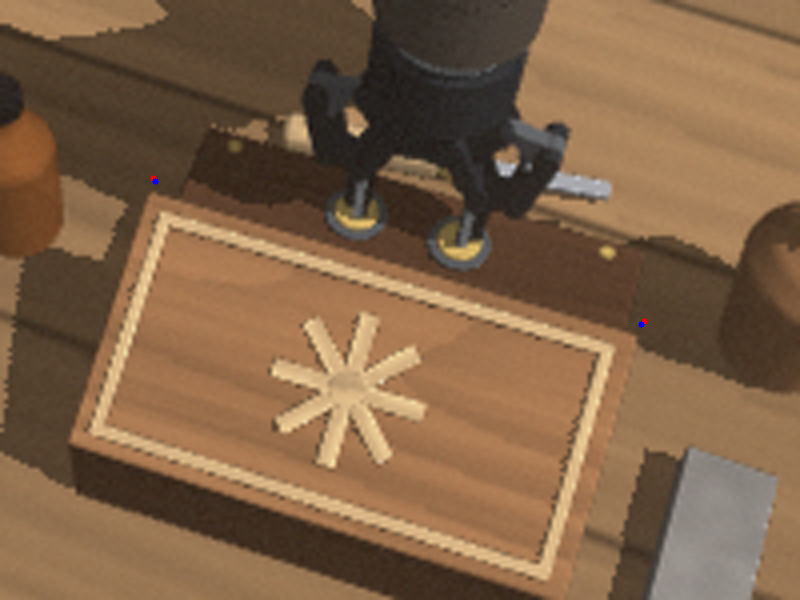

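```bash
python3 - <<'E'
from h import *
d=np.array([np.cos(np.radians(3.3)),np.sin(np.radians(3.3)),0]);e=np.array([-d[1],d[0],0])
B=np.array([521.8,154,0])
it=bot.camera("top")[:,:,::-1].copy(); cv2.imwrite("pics/topraw6.png",it)
def mk(im,n,u0,v0,angs,out):
  c=cv2.resize(im[v0:v0+150,u0:u0+200],(800,600),interpolation=2)
  for a,col in angs:
    for x,sg in((140,-130),(140,130),(0,-130),(0,130)):
      X=B+d*(186-x*np.cos(a)+12*np.sin(a))+e*sg+[0,0,60+x*np.sin(a)+12*np.cos(a)]
      p=(proj(n,X)-[u0,v0]+.5)*4;cv2.circle(c,tuple(int(i) for i in p),2,col,-1)
  cv2.imwrite(out,c)
A=((0.42,(0,0,255)),(.3,(255,0,0)))
mk(np.load("a.npy"),"scene",200,140,A,"pics/s7.png")
mk(cv2.imread("pics/scene0.png"),"scene",200,140,((0,(0,0,255)),),"pics/s7b.png")
mk(it,"top",140,80,A,"pics/t7.png")
E
```

```text
(no output)
```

View pics/s7.png

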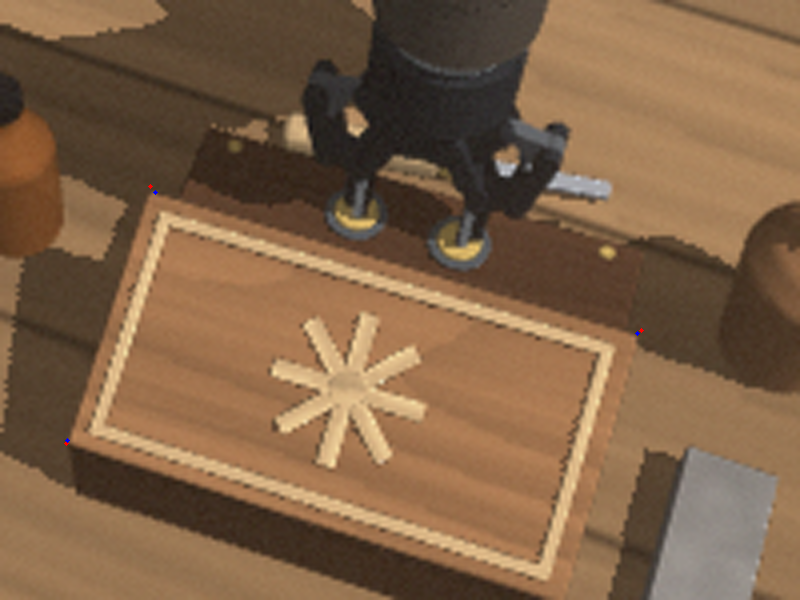

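View pics/s7b.png

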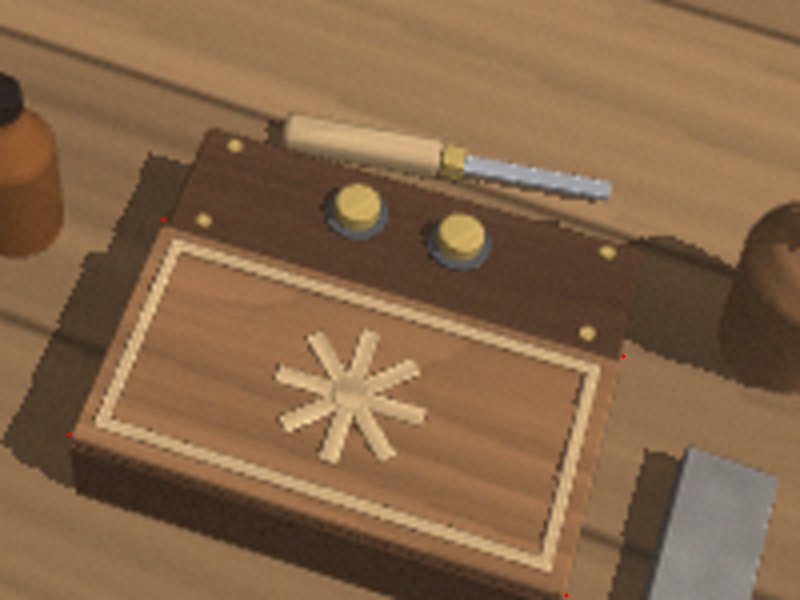

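View pics/t7.png

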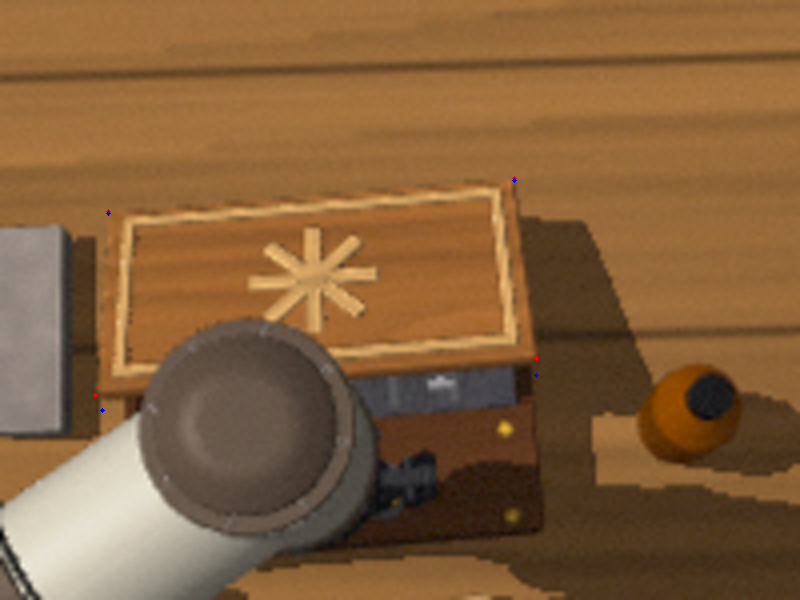

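The top view matches the 0.42 rad overlay (red dots at the front corners). I'll hold one more second and compare pictures to confirm it has stopped.

Call:
move_arm --motion '[[[0.39,0,0,0,0],[0.39,0,0,0,0],[0.39,0,0,0,0],[0.39,0,0,0,0],[0.39,0,0,0,0],[0.39,0,0,0,0],[0.39,0,0,0,0],[0.39,0,0,0,0]]]'

```text
clock: 10.95
ee_pos: [518.8, 153.8, 62.6]
tcp_rot: [-180.0, 0.0, -176.4]
force: [-5.2, -1.0, 14.6]
opening: 0.614
```

```bash
python3 - <<'E'
from h import *
b=bot.camera("top")[:,:,::-1].astype(int);a=cv2.imread("pics/topraw6.png").astype(int)
a2=np.load("a.npy").astype(int);b2=bot.camera("scene")[:,:,::-1].astype(int)
for x,y in((a,b),(a2,b2)):
    d=abs(x-y).max(2);print((d>25).sum(),d.max())
print(bot.observe()["clock"],bot.observe()["force"])
E
```

```text
2 31
0 20
11.05 [-5.89604249 -0.60378475 14.32463021]
```

The lid is stationary at its stop. I'll lift straight up and then back away, toward the robot.

Call:
move_arm --motion '[[[0.39,0,0,5,0],[0.39,0,0,10,0],[0.39,-3,0,20,0],[0.39,-5,0,30,0],[0.39,-10,0,35,0],[0.39,-15,0,35,0],[0.39,-20,0,25,0],[0.39,-20,0,10,0],[0.39,0,0,0,0],[0.39,0,0,0,0]]]'

```text
clock: 12.3
ee_pos: [446.0, 153.9, 230.1]
tcp_rot: [-180.0, -0.0, -176.5]
force: [1.5, -0.2, -0.5]
opening: 0.611
```

```bash
python3 - <<'E'
from h import *
s=bot.observe();print(s["clock"],s["ee_pos"],s["force"])
for n,(u0,v0) in(("scene",(200,140)),("top",(130,110))):
    im=bot.camera(n)[:,:,::-1].copy()
    cv2.imwrite(f"pics/{n}8.png",cv2.resize(im[v0:v0+150,u0:u0+200],(800,600),interpolation=2))
    for t in("gouge","mallet","oilstone","oil_bottle"):
        print(n,t,[d["bbox"] for d in bot.trace(n,t)[:1]])
E
```

```text
12.3 [445.98725955 153.9021714  230.09288713] [ 1.54534904 -0.21448546 -0.45337739]
scene gouge [[268.4, 171.3, 352.5, 193.1]]
scene mallet [[377.6, 171.5, 429.0, 237.6]]
scene oilstone [[354.0, 248.5, 394.9, 323.0]]
scene oil_bottle [[187.9, 158.3, 213.2, 205.1]]
top gouge [[230.0, 226.8, 266.5, 242.5]]
top mallet [[108.3, 207.2, 147.3, 238.6]]
top oilstone [[135.5, 135.3, 158.2, 187.4]]
top oil_bottle [[297.6, 171.3, 324.6, 195.0]]
```

View pics/scene8.png

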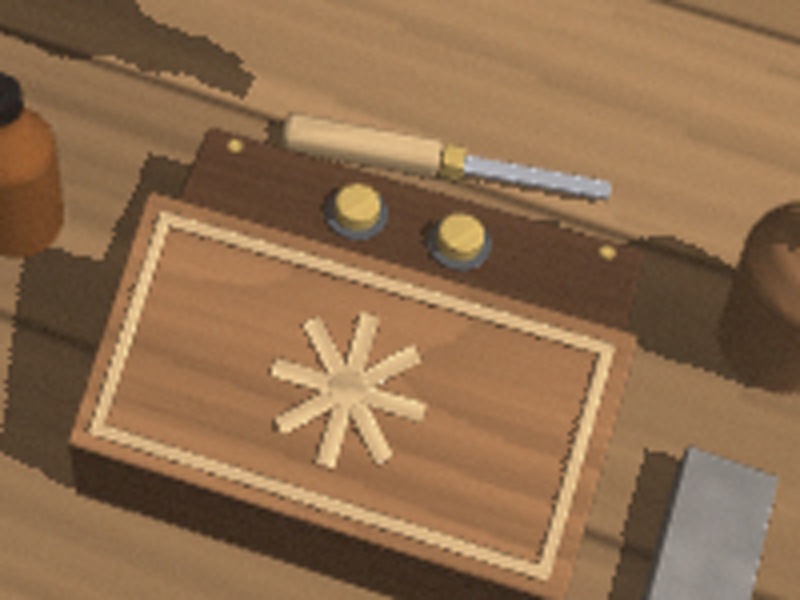

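View pics/top8.png

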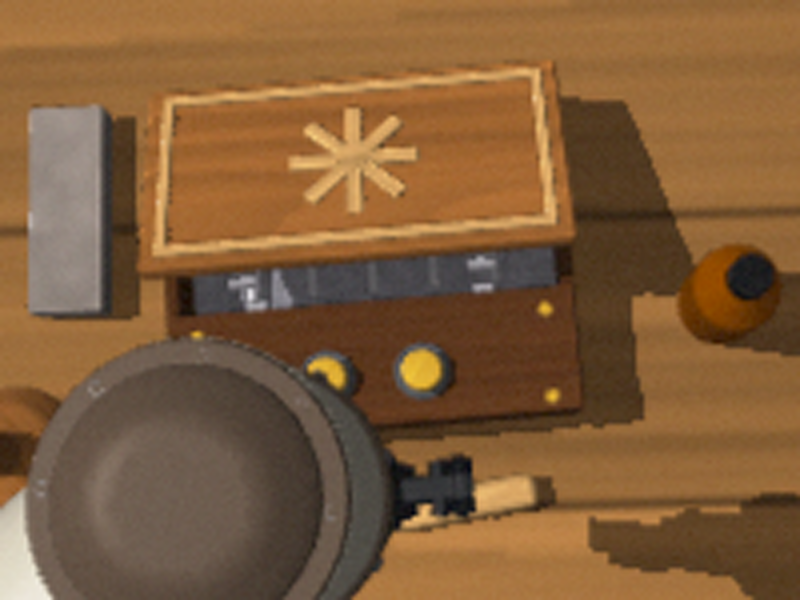

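The lid stands open, both caps are back up at (357,207) and (461,238) as at the start, the bystanders haven't moved and the gripper is clear at z = 230. I'm handing the job in.

```bash
python3 - <<'E'
from cell import bot
print(bot.close_job())
E
```

```text
the job is handed in; nothing more can be done
None
```

The case is open. I pressed both buttons together, one fingertip on each, held them down while the lid rose by itself, then lifted straight up and backed away. The job was handed in at about 12.5 s; `close_job` gives no verdict.

- **Buttons:** the fingers pressed with about 14 N in total and held for roughly 5 s. Afterwards both caps were back up, looking the same as in the first picture.
- **Lid:** it rose in about 2 s and then stayed still; pictures from both cameras about 1 s apart matched. The top view fits an opening of about 0.42 rad, give or take 0.03, so it can't confirm the 0.395 rad limit on its own. The lid having stopped is the better evidence that it is at its stop.
- **Weaker view:** the scene camera barely distinguishes lid angles, so I did not use it for the angle.
- **Bystanders:** the mallet, stone, bottle and gouge look where they were in the pictures. In the top view the gripper partly hid the gouge and the mallet at the end, so for those two I relied on the scene view.
- **Clearance:** the gripper finished clear of everything, with its tip 230 mm above the bench and about 75 mm back from the buttons. The force reading there was about 1.6 N, though nothing was near the gripper.

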